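Bring the barrel polisher's filler stem to the top

TASK

Turn the barrel polisher by pushing one arm of its star handwheel after another with the fingertips or the outside of the fingers, until the red-capped filler stem on the barrel points straight up, and leave it standing so. Turn it steadily, never faster than about one turn a second, and do not grip the arms or take them between the fingers; do not touch the barrel or its stem, and leave everything else on the bench where it is.

Things in the scene. Friction and masses are not known exactly. Their poses are not given: they have to be found in the camera images.
- stand: Blue stand of a barrel polisher, fixed to the bench, foot 200 x 130 mm. Origin on the bench top, straight under the level axle, which lies 125 mm above it along the stand's x. +x points from the star handwheel (robot's side) to the barrel, +z up. Along x: plane of the star -85 mm, front bearing (42 mm round, 22 thick) -36, barrel -20 to 88, rear bearing 105.
- star (a joint): Turning angle of star and barrel together, rad: 0 = filler stem straight up (so is 2 pi); grows clockwise as seen from the robot, the star's side. Turns over several turns either way and stays where it is left: friction 0.18 N m (2 to 3 N at an arm's end).
- star_hub (a point): Centre of the star handwheel, on the axle. Its frame turns with it: x along the axle away from the robot, z in the stem's direction. No rim: five polished, slippery steel arms 12 mm thick, each with a black ball of 20 mm diameter centred 80 mm from the axle (reach 90); hub 42 mm wide. Arms 36, 108, 180, 252, 324 degrees from the stem, which lies midway between two arms.
- stem_tip (a point): Outer end of the brass filler stem with red cap that sticks out of the side of the grey barrel (88 mm diameter), 79 mm from the axle, 119 mm behind the plane of the star. Its z axis points outwards along the stem (cap 20 mm in diameter).
- glue_pot: Bystander, loose: amber glue pot with black lid, 42 mm wide, 54 mm high. Origin at the centre of its underside.
- glass_jar: Bystander, loose: clear jar with dark lid, 64 mm wide, 99 mm high. Origin at the centre of its underside.
- screwdriver: Bystander, loose: red-handled screwdriver, 145 mm long, lying flat. Origin at the centre of its underside.
- pliers: Bystander, loose: flat-nose pliers with red grips, 129 mm long, lying flat. Origin at the centre of its underside.
- white_cup: Bystander, loose: white metal cup, upside down, 57 mm wide, 48 mm high. Origin at the centre of its underside.
- gum_block: Bystander, loose: grey abrasive block 20x50x12 mm. Origin at the centre of its underside.

How it is judged:
On the way, in this order (a step that is already met when the one before it is completed fails the run):
1. the fingers push an arm of the star (contact force between the fingers and star above 0.3 N and angle between stem_tip's own z axis and vertical above 1 rad), for 0.05 s.
2. the stem has come up to within 60 degrees of the top (angle between stem_tip's own z axis and vertical below 1 rad), for 0.05 s.
At the end, for the whole second after the job is handed in: The filler stem points straight up to within 0.12 rad (about 7 degrees) and the barrel is at rest (below 0.05 rad/s); every bystander is within 20 mm of where it stood (angle between stem_tip's own z axis and vertical below 0.12 rad and height (world z) of stem_tip above 0.19 m and velocity of joint star between -0.05 and 0.05 rad/s and distance of each of glue_pot, glass_jar, screwdriver, pliers, white_cup, gum_block from where it was at the start of the episode below 0.02 m); the robot touches nothing.
It fails at once if the barrel or its stem is touched by the robot (contact force between any of the fingers, the arm and star_c0 above 0.5 N or contact force between any of the fingers, the arm and star_c1 above 0.5 N).
It fails at once if an arm of the star is gripped (it lies between the fingers, at the grasp point) (distance between the grasp point and star_c4 below 0.01 m or distance between the grasp point and star_c5 below 0.01 m or distance between the grasp point and star_c6 below 0.01 m or distance between the grasp point and star_c7 below 0.01 m or distance between the grasp point and star_c8 below 0.01 m or distance between the grasp point and star_c9 below 0.01 m or distance between the grasp point and star_c10 below 0.01 m or distance between the grasp point and star_c11 below 0.01 m or distance between the grasp point and star_c12 below 0.01 m or distance between the grasp point and star_c13 below 0.01 m or distance between the grasp point and star_c14 below 0.01 m or distance between the grasp point and star_c15 below 0.01 m or distance between the grasp point and star_c16 below 0.01 m or distance between the grasp point and star_c17 below 0.01 m or distance between the grasp point and star_c18 below 0.01 m or distance between the grasp point and star_c19 below 0.01 m or distance between the grasp point and star_c20 below 0.01 m or distance between the grasp point and star_c21 below 0.01 m or distance between the grasp point and star_c22 below 0.01 m or distance between the grasp point and star_c23 below 0.01 m).
It fails at once if the barrel is spun (over 6 rad/s) (velocity of joint star above 6 rad/s or velocity of joint star below -6 rad/s).
It fails at once if a bystander is moved by more than 20 mm or lifted (distance of any of glue_pot, glass_jar, screwdriver, pliers, white_cup, gum_block from where it was at the start of the episode above 0.02 m).
It also fails if it takes over 58 s, if anything falls off the work surface, if the arm or the gripper's body presses on something with over 40 N, if the wrist force passes 120 N, or if a joint passes its speed limit or range.

ROBOT

A 6-joint arm with a two-finger parallel gripper is mounted at the origin on the work surface; the furniture and walls round the work are solid. World frame = base frame: x ahead of the robot, y to its left, z up, the work surface at z = 0. Lengths are in m, angles in rad, forces in N, time in s.
With the tool pointing down it reaches from about 0.325 to 0.775 m from the base axis. Payload 5.5 kg.
Tool frame: the origin (TCP) lies between the finger pads; the fingertips stand 8 mm ahead of it and the grasp point (between the pads) lies 11 mm behind it (tcp_to_tips is the distance from the TCP to the fingertips, in m); z points along the fingers, y is the line along which they close (so a half turn about z gives the same grasp; the last joint's range is limited). The gripper opens to 88 mm and grips with 3 to 60 N. Pads are 20 mm wide; open, the fingers measure 115 mm over their backs; the gripper's body (75 mm by 178 mm) begins 61 mm behind the grasp point.
Start: joints at [1.291, 0.091, 1.231, -0, 1.82, -0.057], TCP at [0.133, 0.585, 0.2] pointing down, gripper open.
Joint ranges: [-2.87, 2.87], [-0.86, 2.18], [0.17, 2.46], [-1.51, 4.65], [0.06, 2.69], [-2.65, 2.65]. Speed limits (rad/s): [2.57, 2.57, 3.01, 3.14, 3.14, 3.14].

INTERFACE

Orientations are given as a unit quaternion [w, x, y, z].
In Python, from bench import * gives the robot as it stands. Calls block until the motion is done:
- move_to(position, orientation): joint-space move of the TCP to a pose.
- move_l(position, speed=0.15, orientation=None): straight line of the TCP; orientation=None keeps the orientation; speed is the mean speed in m/s.
- movej(angles): joint-space move.
- gripper_open() and close(): open the fingers fully, or close them until they stop; the grip force is fixed at half the most.
- hold(seconds).
- inverse_kinematics(position, orientation): joint angles nearest the present ones, or None.
- state(): the state.
- get_image(name): name is "scene" or "top" or "wrist"; returns a dict with "frame" (420x560x3 uint8, blue, green, red), "depth" (420x560 float32, m along the optical axis (not along the pixel's ray), 0 where there is no reading), "camera_matrix" (3x3 intrinsics, pixels), "view" (4x4, takes a point from world to camera coordinates). Camera axes: x right, y up, looking along -z (the intrinsics and any distortion apply to the point x, -y, -z); pixel columns grow to the right and rows downward; lengths in m; the calibration is good to about 2 mm. A picture is of the moment at which its call begins.
A pose or a line that the arm cannot do raises IKError and nothing moves.
- job_done(): hands the job in; it is judged then, once.
The state is a dict: "time": time; "joint_pos": joint angles; "dq": joint speeds; "joint_torque": joint torques, N m; "ee_pos": TCP position; "ee_rot": TCP orientation; "ft_force": force on the tool from outside, world axes, zero at the start; "moment": the same for the moment, N m; "finger_gap": finger opening in m; "finger_force": force on a finger pad.
Only numpy, scipy, OpenCV 4.12 (cv2) and the standard library are available. Lean on these libraries where they do the work, as an engineer would, in place of code of your own. Each camera call takes 0.05 s, during which the arm holds its last target. There are 200 camera calls.

## Working session

There is one attempt and no reset: what is moved stays moved. The work goes in short steps, each a Python script; the robot and the scene stay as the last script left them, time stands still between calls to the robot, and variables do not carry over. Pictures are saved under pics/ and viewed, at most 10 in all, crops included, and the job is handed in when it is done.

```bash
mkdir -p pics; ls; python3 - <<'E'
from bench import *
import cv2,numpy as np
s=state();print(s["time"],s["ee_pos"],s["ee_rot"])
a=[get_image(n) for n in("scene","top","wrist")]
np.savez("a.npz",**{f"{k}{i}":v for i,im in enumerate(a) for k,v in im.items()})
for i,im in enumerate(a):
    print(im["camera_matrix"].tolist(),np.linalg.inv(im["view"]).round(3).tolist())
cv2.imwrite("pics/a.png",a[0]["frame"]);cv2.imwrite("pics/b.png",a[1]["frame"])
E
```

```text
pics
0.0 [0.13248911 0.5848551  0.19893012] [-1.47228529e-04  1.11159639e-01  9.93802117e-01 -9.30244849e-04]
[[503.6139858577947, 0.0, 277.69043785325044], [0.0, 503.6139858577947, 208.42728937317764], [0.0, 0.0, 1.0]] [[-0.986, 0.086, -0.14, 0.326], [-0.162, -0.386, 0.908, 1.046], [0.024, 0.919, 0.394, 0.652], [0.0, 0.0, 0.0, 1.0]]
[[452.04003244828505, 0.0, 267.04947218865783], [0.0, 452.04003244828505, 207.41447439730584], [0.0, 0.0, 1.0]] [[0.008, 0.995, -0.103, 0.411], [-1.0, 0.006, -0.02, -0.128], [-0.019, 0.103, 0.995, 1.116], [0.0, 0.0, 0.0, 1.0]]
[[342.7166989268275, 0.0, 278.1171013908837], [0.0, 342.7166989268275, 212.913615645729], [0.0, 0.0, 1.0]] [[0.222, -0.932, -0.286, 0.053], [0.975, 0.212, 0.066, 0.603], [-0.001, -0.294, 0.956, 0.383], [0.0, 0.0, 0.0, 1.0]]
```

View pics/a.png

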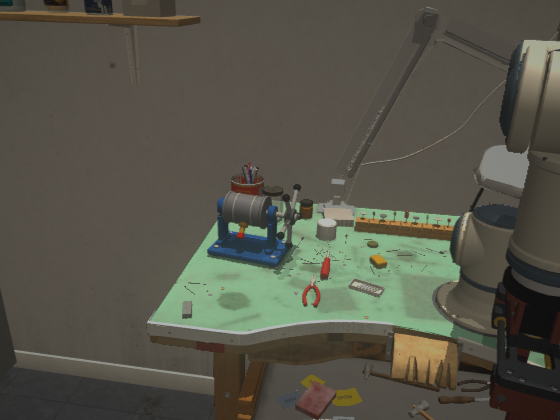

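View pics/b.png

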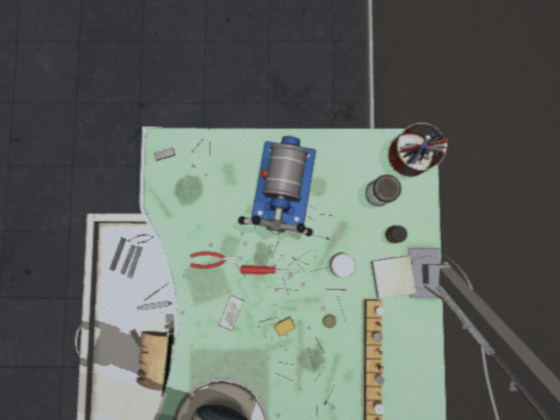

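The scene and top views show the polisher near x≈0.6, its axle roughly along +x. The red cap (scene 240,235; top 265,174) points to +y and below level. Star balls are at top (242,220), (309,232). The pliers (208,260), screwdriver (265,270) and cup (342,265) lie in front. I'll turn these into coordinates next.

```bash
cat > h.py <<'E'
import numpy as np,cv2
def cloud(im):
    d=im["depth"];K=im["camera_matrix"];v,u=np.mgrid[:d.shape[0],:d.shape[1]]
    p=np.stack([(u-K[0,2])/K[0,0]*d,-(v-K[1,2])/K[1,1]*d,-d],-1)
    T=np.linalg.inv(im["view"]);P=p@T[:3,:3].T+T[:3,3];P[d<=0]=np.nan
    return P
def masks(im):
    h=cv2.cvtColor(im["frame"],cv2.COLOR_BGR2HSV);H,S,V=[h[...,i].astype(int) for i in range(3)]
    return dict(red=((H<8)|(H>172))&(S>170)&(V>90),blue=(abs(H-112)<12)&(S>120)&(V>40),black=(V<60)&(S<140))
E
python3 - <<'E'
from h import *
z=np.load("a.npz")
for i in(1,0):
    im={k:z[f"{k}{i}"] for k in("frame","depth","camera_matrix","view")}
    P=cloud(im);m=masks(im)
    with np.errstate(invalid='ignore'):
        b=m["blue"]&(P[...,2]>0.002)&(P[...,2]<0.035)
        q=P[b];print(i,"foot",len(q),np.median(q[:,2]))
        r=cv2.minAreaRect((q[:,:2]*1000).astype(np.float32));print(r)
        for nm in("red","black"):
            n,l,st,c=cv2.connectedComponentsWithStats((m[nm]&(P[...,0]>.35)&(P[...,0]<0.75)&(P[...,2]>.015)).astype(np.uint8))
            for k in range(1,n):
                if st[k,4]>8: print(nm,c[k].round(),st[k,4],np.nanmedian(P[l==k],0).round(3),np.nanmin(P[l==k],0).round(3),np.nanmax(P[l==k],0).round(3))
    r0,r1,c0,c1=((170,280,190,340),(120,290,180,420))[i]
    cv2.imwrite(f"pics/c{i}.png",cv2.resize(im["frame"][r0:r1,c0:c1],None,fx=4 if i==0 else 3,fy=4 if i==0 else 3,interpolation=cv2.INTER_CUBIC))
E
```

```text
1 foot 1360 0.02264386802146212
((569.7009887695312, -261.65679931640625), (362.2995910644531, 192.5125732421875), 82.69171905517578)
red [263. 174.] 15 [ 0.596 -0.097  0.078] [ 0.591 -0.1    0.071] [ 0.603 -0.095  0.081]
black [514. 175.] 15638 [ 0.563 -0.556  0.319] [ 0.35  -0.559  0.015] [ 0.75  -0.553  0.455]
black [414. 127.] 23 [ 0.712 -0.455  0.062] [ 0.709 -0.466  0.036] [ 0.714 -0.443  0.087]
black [429. 132.] 148 [ 0.705 -0.487  0.07 ] [ 0.666 -0.507  0.018] [ 0.713 -0.467  0.134]
black [414. 151.] 44 [ 0.658 -0.457  0.046] [ 0.651 -0.463  0.021] [ 0.664 -0.446  0.078]
black [423. 152.] 27 [ 0.647 -0.466  0.087] [ 0.645 -0.474  0.046] [ 0.655 -0.457  0.119]
black [437. 156.] 52 [ 0.637 -0.508  0.073] [ 0.629 -0.515  0.015] [ 0.656 -0.478  0.133]
black [408. 171.] 97 [ 0.61  -0.439  0.052] [ 0.605 -0.462  0.017] [ 0.618 -0.426  0.079]
black [271. 195.] 44 [ 0.542 -0.118  0.127] [ 0.539 -0.132  0.089] [ 0.544 -0.102  0.153]
black [290. 198.] 41 [ 0.535 -0.159  0.129] [ 0.532 -0.176  0.094] [ 0.537 -0.145  0.154]
black [491. 198.] 11 [ 0.525 -0.556  0.216] [ 0.519 -0.557  0.21
[... 1073 characters left out ...]
[ 0.563 -0.353  0.093] [ 0.531 -0.452  0.056] [ 0.612 -0.338  0.101]
black [286. 197.] 51 [ 0.48  -0.078  0.196] [ 0.472 -0.087  0.185] [ 0.49  -0.071  0.202]
black [268. 222.] 452 [ 0.536 -0.119  0.111] [ 0.478 -0.174  0.026] [ 0.571 -0.038  0.164]
black [306. 204.] 58 [ 0.459 -0.399  0.05 ] [ 0.441 -0.425  0.04 ] [ 0.479 -0.391  0.056]
black [230. 222.] 360 [ 0.642 -0.118  0.106] [ 0.575 -0.189  0.019] [ 0.671 -0.1    0.128]
black [290. 218.] 66 [ 0.47  -0.109  0.129] [ 0.461 -0.131  0.11 ] [ 0.486 -0.099  0.142]
black [299. 216.] 18 [ 0.456 -0.197  0.096] [ 0.453 -0.4    0.016] [ 0.477 -0.126  0.121]
black [288. 245.] 32 [ 0.474 -0.114  0.048] [ 0.467 -0.12   0.037] [ 0.483 -0.106  0.056]
```

View pics/c0.png

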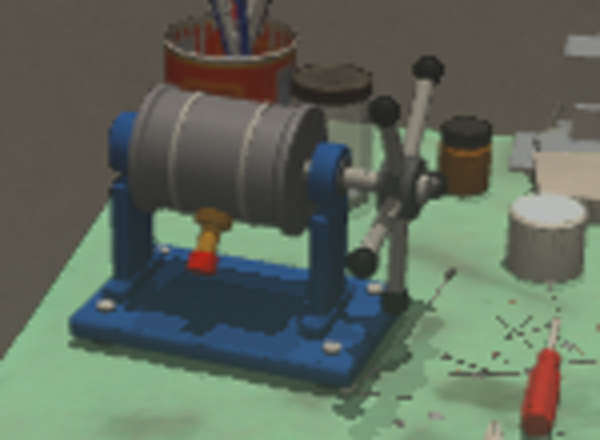

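Hub ≈ (0.472,-0.127,0.1256) from the mean of the ball centres, and the axle yaw is about -9°. The star phase is +4° mod 72. Combined with the red cap, that puts the stem at about -140° (220°), so I need about 140° clockwise, in two pushes over the top. I'll check reach with the tool roughly level along the axle.

```bash
cat >> h.py <<'E'
from scipy.spatial.transform import Rotation as R
HUB=np.array([.472,-.127,.1255]);YAW=np.radians(-9.2)
A=np.array([np.cos(YAW),np.sin(YAW),0]);RT=np.array([A[1],-A[0],0])  # axle, right
Z=np.array([0,0,1.])
def pose(al,off,back=0.,r=.055,phi=20,ins=.013):
    """finger beside the arm at angle al (deg), off behind it; tips ins past the star plane, back = retreat"""
    a=np.radians(al);f=np.radians(phi)
    e=np.sin(a)*RT+np.cos(a)*Z;t=np.cos(a)*RT-np.sin(a)*Z
    z=np.cos(f)*A-np.sin(f)*e;x=np.cos(f)*e+np.sin(f)*A
    tip=HUB+r*e-off*t+ins*A-z*back
    q=R.from_matrix(np.c_[x,np.cross(z,x),z]).as_quat()
    return tip-.008*z,[q[3],*q[:3]]
def starcenters(P,m):pass
E
python3 - <<'E'
from bench import *
from h import *
for phi in(0,15,30,45):
  for al in(-45,-34,0,40):
    for back in (0,.08):
      p,q=pose(al,.0195,back,phi=phi);j=inverse_kinematics(p,q)
      print(phi,al,back,p.round(3),None if j is None else np.round(j,2))
E
```

```text
0 -45 0 [ 0.485 -0.076  0.151] None
0 -45 0.08 [ 0.406 -0.063  0.151] None
0 -34 0 [ 0.484 -0.081  0.16 ] None
0 -34 0.08 [ 0.405 -0.069  0.16 ] None
0 0 0 [ 0.48  -0.109  0.18 ] None
0 0 0.08 [ 0.401 -0.096  0.18 ] None
0 40 0 [ 0.474 -0.148  0.18 ] None
0 40 0.08 [ 0.395 -0.135  0.18 ] None
15 -45 0 [ 0.486 -0.074  0.152] None
15 -45 0.08 [ 0.412 -0.048  0.167] None
15 -34 0 [ 0.485 -0.08   0.162] None
15 -34 0.08 [ 0.41  -0.057  0.179] None
15 0 0 [ 0.48  -0.109  0.183] None
15 0 0.08 [ 0.404 -0.096  0.203] None
15 40 0 [ 0.474 -0.149  0.182] None
15 40 0.08 [ 0.395 -0.15   0.198] None
30 -45 0 [ 0.487 -0.073  0.153] None
30 -45 0.08 [ 0.423 -0.034  0.182] None
30 -34 0 [ 0.486 -0.079  0.164] None
30 -34 0.08 [ 0.421 -0.046  0.197] None
30 0 0 [ 0.481 -0.109  0.184] None
30 0 0.08 [ 0.413 -0.098  0.224] None
30 40 0 [ 0.474 -0.151  0.183] None
30 40 0.08 [ 0.402 -0.165  0.214] None
45 -45 0 [ 0.488 -0.072  0.155] [ 0.42 -0.78  2.32 -1.01  1.27  1.97]
45 -45 0.08 [ 0.439 -0.024  0.195] [ 0.65 -0.84  2.28 -1.03  1.51  2.  ]
45 -34 0 [ 0.487 -0.079  0.165] None
45 -34 0.08 [ 0.436 -0.038  0.212] None
45 0 0 [ 0.482 -0.109  0.186] None
45 0 0.08 [ 0.427 -0.1    0.243] None
45 40 0 [ 0.475 -0.152  0.185] [-1.07 -0.66  2.18  0.99  1.53  0.97]
45 40 0.08 [ 0.414 -0.179  0.228] [-1.28 -0.7   2.12  1.01  1.75  0.93]
```

Level tool poses are out of reach, so I'll use a tool-down plan. With the fingers closed and the tips 40 mm above the axle height in the star plane, I sweep straight to the right (-y). Contact geometry then takes an arm from -32° to about +38°. I'll retract, come back left, and push the next arm to +36°.

```bash
cat >> h.py <<'E'
q_=R.from_matrix(np.c_[-A,-RT,-Z]).as_quat();Q=[q_[3],*q_[:3]]
def top(lat,h):return HUB+lat*RT+(h+.008)*Z   # TCP for tip height h above axle, finger centre at lat right of it
def lat_for(al,h=.04,half=.0135):             # finger centre touching arm at al>0 with its lower right edge
    a=np.radians(al);return h*np.tan(a)-.006/np.cos(a)-half
E
python3 - <<'E'
from bench import *
from h import *
for l,h in((-.08,.15),(-.08,.04),(.01,.04),(.01,.15)):print(inverse_kinematics(top(l,h),Q))
p=state()["ee_pos"]
close()
move_l([p[0],p[1],.33]);move_to(top(-.08,.17),Q)
move_l(top(-.08,.04),.15)
s=state();print(s["time"],s["ee_pos"],top(-.08,.04),s["finger_gap"],s["ft_force"])
im=get_image("scene");cv2.imwrite("pics/d.png",cv2.resize(im["frame"][140:280,180:360],None,fx=4,fy=4))
E
```

```text
[-1.68598119e-01 -1.76491823e-01  1.34150181e+00 -4.44089210e-16
  1.97658266e+00 -1.57882416e+00]
[-1.68598119e-01 -2.17332300e-01  1.57326378e+00 -4.44089210e-16
  1.78566118e+00 -1.57882416e+00]
[-3.52605894e-01 -2.09843644e-01  1.56681947e+00 -4.44089210e-16
  1.78461683e+00 -1.76283193e+00]
[-3.52605894e-01 -1.69293070e-01  1.33513982e+00 -4.44089210e-16
  1.97574590e+00 -1.76283193e+00]
6.0917 [ 0.48527369 -0.04805907  0.1747622 ] [ 0.4847905 -0.0480291  0.1735   ] 0.0005039546263703724 [ 0.90872743 -0.2191918   0.0513286 ]
```

View pics/d.png

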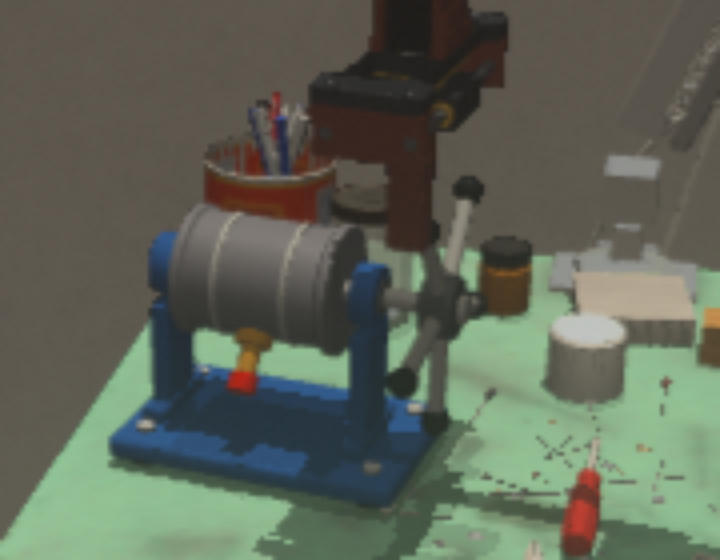

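The closed fingers (crop 410,245) stand on the near (+y) side of arm A's ball, at its height and clear of everything. Now the first push.

```bash
python3 - <<'E'
from bench import *
from h import *
end=lat_for(38);print(end)
for l in(-.05,-.02,end):
    move_l(top(l,.04),.035,Q);s=state();print(l,s["time"],np.round(s["ft_force"],2))
move_l(top(end-.012,.04),.05);move_l(top(end-.012,.15),.15)
move_l(top(-.08,.15),.15)
im=get_image("scene");cv2.imwrite("pics/e.png",cv2.resize(im["frame"][140:280,180:360],None,fx=4,fy=4))
t=get_image("top");P=cloud(t);m=masks(t)
n,l,st,c=cv2.connectedComponentsWithStats((m["black"]&(P[...,0]>.44)&(P[...,0]<0.5)&(P[...,1]<-.02)&(P[...,1]>-.24)&(P[...,2]>.015)).astype(np.uint8))
for k in range(1,n):
    if st[k,4]>8:
        p=np.nanmedian(P[l==k],0);d=p-[0,0,.008]-HUB;print(p.round(3),np.degrees(np.arctan2(d@RT,d[2])).round(1))
print(state()["time"])
E
```

```text
0.010137315769833224
-0.05 7.15 [-3.61  9.98 13.32]
-0.02 8.1583 [-0.36  0.96 -0.42]
0.010137315769833224 9.1667 [-0.4   0.4  -0.37]
[ 0.468 -0.114  0.43 ] -2.3
[ 0.469 -0.155  0.208] 20.3
[ 0.463 -0.139  0.141] 61.5
[ 0.46  -0.207  0.13 ] 92.6
11.2167
```

View pics/e.png

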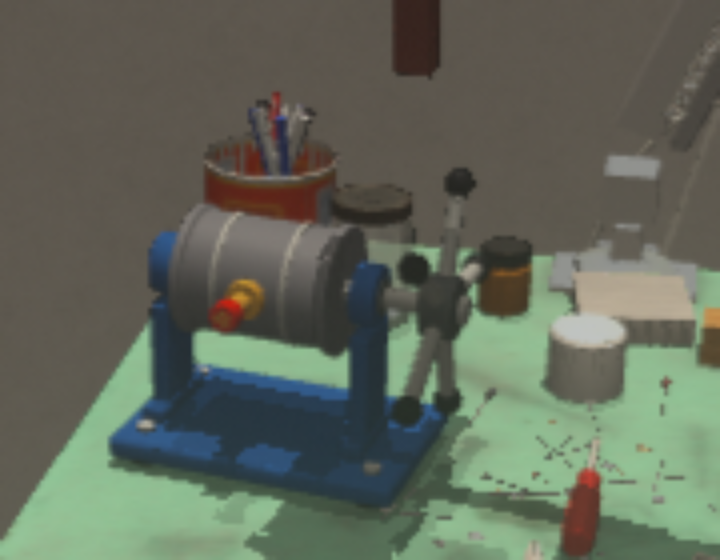

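Arm A's ball is now at about 20° (stem about -88°, cap at crop 228,318). That is +52° instead of +70°, so the contact wasn't as I modelled it. I'll check where the fingertip projects against where it is seen.

```bash
python3 - <<'E'
from bench import *
from h import *
s=state();p=s["ee_pos"];r=R.from_quat(np.roll(s["ee_rot"],-1)).as_matrix()
im=get_image("scene");P=cloud(im)
def px(w):
    c=im["view"]@[*w,1];K=im["camera_matrix"];return np.round([K[0,0]*c[0]/-c[2]+K[0,2],K[1,1]*-c[1]/-c[2]+K[1,2]],1)
print("z",r[:,2],"tip",p+.008*r[:,2],px(p+.008*r[:,2]),"hub",px(HUB))
for rr in range(140,162,3):print(rr,[tuple(P[rr,c].round(3)) for c in(280,284,287)])
W=get_image("wrist");cv2.imwrite("pics/f.png",W["frame"])
# star points, in hub frame, from scene depth
m=masks(im);S=P-HUB;a=S@A;l=S@RT;h=S[...,2]
n,L,st,c=cv2.connectedComponentsWithStats((m["black"]&(abs(a)<.03)&(np.hypot(l,h)<.1)&(np.hypot(l,h)>.06)).astype(np.uint8))
for k in range(1,n):
    if st[k,4]>8:
        g=L==k;v=c[k];print(v.round(),st[k,4],np.round([np.nanmedian(a[g]),np.nanmedian(l[g]),np.nanmedian(h[g])],3))
E
```

```text
z [-4.21709667e-04 -2.80986513e-04 -9.99999872e-01] tip [ 0.48464475 -0.04878137  0.27528572] [282.8 169.8] hub [290.7 215.9]
140 [(np.float64(0.491), np.float64(-0.037), np.float64(0.349)), (np.float64(0.481), np.float64(-0.032), np.float64(0.351)), (np.float64(0.475), np.float64(-0.032), np.float64(0.351))]
143 [(np.float64(0.491), np.float64(-0.04), np.float64(0.341)), (np.float64(0.482), np.float64(-0.035), np.float64(0.343)), (np.float64(0.475), np.float64(-0.033), np.float64(0.344))]
146 [(np.float64(0.491), np.float64(-0.041), np.float64(0.334)), (np.float64(0.482), np.float64(-0.036), np.float64(0.336)), (np.float64(0.475), np.float64(-0.037), np.float64(0.336))]
149 [(np.float64(0.49), np.float64(-0.034), np.float64(0.329)), (np.float64(0.481), np.float64(-0.037), np.float64(0.329)), (np.float64(0.475), np.float64(-0.038), np.float64(0.329))]
152 [(np.float64(0.49), np.float64(-0.035), np.float64(0.322)), (np.float64(0.481), np.float64(-0.038), np.float64(0.322)), (np.float64(0.474), np.float64(-0.035), np.float64(0.323))]
155 [(np.float64(0.491), np.float64(-0.041), np.float64(0.313)), (np.float64(0.481), np.float64(-0.039), np.float64(0.314)), (np.float64(0.474), np.float64(-0.036), np.float64(0.315))]
158 [(np.float64(0.491), np.float64(-0.044), np.float64(0.305)), (np.float64(0.481), np.float64(-0.039), np.float64(0.307)), (np.float64(0.474), np.float64(-0.038), np.float64(0.308))]
161 [(np.float64(0.568), np.float64(-0.553), np.float64(0.132)), (np.float64(0.554), np.float64(-0.548), np.float64(0.135)), (np.float64(0.544), np.float64(-0.554), np.float64(0.133))]
[294. 185.] 45 [-0.001  0.021  0.077]
[301. 206.] 14 [-0.005  0.077 -0.002]
[283. 207.] 45 [-0.001 -0.07   0.053]
[281. 242.] 44 [-0.    -0.075 -0.04 ]
[291. 240.] 26 [-0.001  0.012 -0.075]
```

View pics/f.png

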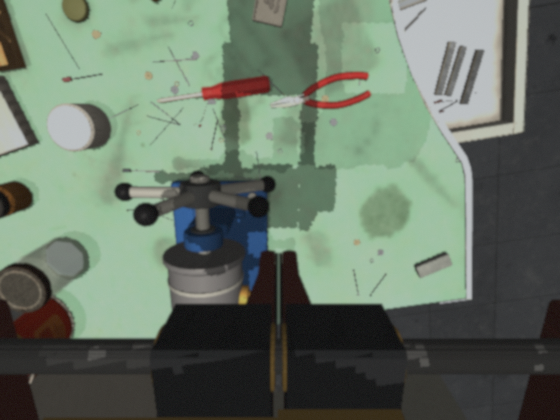

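The rendered fingertips end at z≈0.302, though the nominal value is 0.275. Closed fingers seem about 27 mm shorter and tapered, so the first sweep slid over the ball. I'll measure the closed and open tip profiles relative to the TCP.

```bash
cat > m.py <<'E'
from bench import *
from h import *
def prof(tag):
    s=state();p=np.array(s["ee_pos"]);r=R.from_quat(np.roll(s["ee_rot"],-1)).as_matrix()
    for n in("scene","wrist"):
        im=get_image(n);t=(cloud(im)-p)@r
        ok=(abs(t[...,0])<.03)&(abs(t[...,1])<.075)&(t[...,2]>-.07)&(t[...,2]<.03)
        q=t[ok];print(tag,n,len(q),"maxz",np.sort(q[:,2])[-5:].round(4) if len(q) else 0)
        for z in np.arange(-.06,.02,.01):
            g=q[abs(q[:,2]-z)<.005]
            if len(g):print("  z%.2f"%z,len(g),"x",g[:,0].min().round(3),g[:,0].max().round(3),"y",np.percentile(g[:,1],[1,40,60,99]).round(3))
if __name__=="__main__":
    print({k:v for k,v in state().items() if "tip" in k or k in("time","finger_gap")})
    prof("closed");gripper_open();prof("open");print(state()["time"])
E
python3 m.py
```

```text
{'time': 11.3167, 'finger_gap': 0.0003881496841880659}
closed scene 235 maxz [-0.0241 -0.0239 -0.0233 -0.0228 -0.0227]
  z-0.06 49 x -0.009 0.013 y [-0.004  0.011  0.013  0.015]
  z-0.05 50 x -0.009 0.013 y [-0.004  0.01   0.012  0.015]
  z-0.04 50 x -0.01 0.013 y [-0.005  0.009  0.011  0.015]
  z-0.03 51 x -0.009 0.013 y [-0.007  0.009  0.011  0.014]
  z-0.02 9 x -0.01 0.012 y [0.001 0.008 0.01  0.011]
closed wrist 2340 maxz [-0.0221 -0.022  -0.0218 -0.0218 -0.0209]
  z-0.06 632 x 0.01 0.013 y [-0.01  -0.002  0.003  0.011]
  z-0.05 479 x -0.01 0.013 y [-0.009 -0.001  0.002  0.01 ]
  z-0.04 424 x -0.003 0.013 y [-0.008 -0.     0.001  0.009]
  z-0.03 330 x 0.005 0.012 y [-0.008 -0.001  0.002  0.01 ]
  z-0.02 68 x 0.01 0.012 y [-0.008 -0.001  0.002  0.01 ]
open scene 432 maxz [-0.0226 -0.0223 -0.0221 -0.0219 -0.0218]
  z-0.06 95 x -0.012 0.013 y [-0.05  -0.04   0.054  0.06 ]
  z-0.05 88 x -0.011 0.013 y [-0.047 -0.04   0.055  0.058]
  z-0.04 88 x -0.011 0.013 y [-0.048 -0.039  0.053  0.058]
  z-0.03 88 x -0.011 0.013 y [-0.046 -0.039  0.052  0.057]
  z-0.02 22 x -0.011 0.012 y [-0.048 -0.042  0.051  0.055]
open wrist 5025 maxz [-0.0216 -0.0216 -0.0214 -0.0211 -0.0211]
  z-0.06 1363 x -0.01 0.013 y [-0.053 -0.043  0.044  0.054]
  z-0.05 1069 x -0.01 0.013 y [-0.052 -0.043  0.044  0.053]
  z-0.04 896 x -0.01 0.013 y [-0.052 -0.043  0.044  0.053]
  z-0.03 730 x -0.01 0.013 y [-0.052 -0.043  0.044  0.053]
  z-0.02 196 x -0.009 0.012 y [-0.052 -0.043  0.045  0.053]
12.8917
```

The real tips sit 22 mm behind the reported TCP and the finger-to-body length is right, so the whole tool is 30 mm higher than ee_pos says. I'll correct for it. Arm A is now at about +20° and the next arm (C) at about -52°. I'll push C to about +32°, following the ball upward, then measure.

```bash
cat >> h.py <<'E'
HALF=.0115
def top(lat,h):return HUB+lat*RT+(h-.022)*Z
def path(al):
    a=np.radians(al)
    if al<6:return .08*np.sin(a)-.010-HALF,.08*np.cos(a)-.030
    h=min(.08*np.cos(np.radians(6))-.030,.0495);return lat_for(al,h,HALF),h
def angle(P,m):
    S=P-HUB;l=S@RT;h=S[...,2]
    n,L,st,c=cv2.connectedComponentsWithStats((m["black"]&(abs(S@A)<.03)&(np.hypot(l,h)<.1)&(np.hypot(l,h)>.06)).astype(np.uint8))
    out=[]
    for k in range(1,n):
        if st[k,4]>20:
            q=S[L==k];q=q[~np.isnan(q).any(1)];q=np.c_[q@A,q@RT,q[:,2]]
            from scipy.optimize import least_squares
            f=least_squares(lambda x:np.r_[np.linalg.norm(q-[0,.08*np.sin(x[0]),.08*np.cos(x[0])],axis=1)-.01],[np.arctan2(np.median(q[:,1]),np.median(q[:,2]))],loss="soft_l1",f_scale=.002)
            out.append((c[k].round().tolist(),np.degrees(f.x[0]).round(1),(abs(f.fun)).mean().round(4)))
    return out
E
python3 - <<'E'
from bench import *
from h import *
close()
for n in("scene","top"):
    im=get_image(n);print(n,angle(cloud(im),masks(im)))
l,h=path(-52);print([np.round(path(a),3) for a in(-52,-30,0,6,12,32)])
move_l(top(l-.014,.12),.15,Q);move_l(top(l-.014,h),.12)
print(state()["time"],state()["ft_force"])
im=get_image("scene");cv2.imwrite("pics/g.png",cv2.resize(im["frame"][140:280,180:360],None,fx=4,fy=4))
E
```

```text
scene [([294.0, 185.0], np.float64(19.9), np.float64(0.0014)), ([283.0, 207.0], np.float64(-52.0), np.float64(0.0018)), ([281.0, 242.0], np.float64(-122.9), np.float64(0.0016)), ([291.0, 240.0], np.float64(166.2), np.float64(0.0016))]
top [([289.0, 226.0], np.float64(21.9), np.float64(0.0065)), ([312.0, 232.0], np.float64(92.9), np.float64(0.0014))]
[array([-0.085,  0.019]), array([-0.062,  0.039]), array([-0.022,  0.05 ]), array([-0.012,  0.05 ]), array([-0.007,  0.05 ]), array([0.012, 0.05 ])]
15.8917 [-1.00404003 -0.01375237  0.74547383]
```

View pics/g.png

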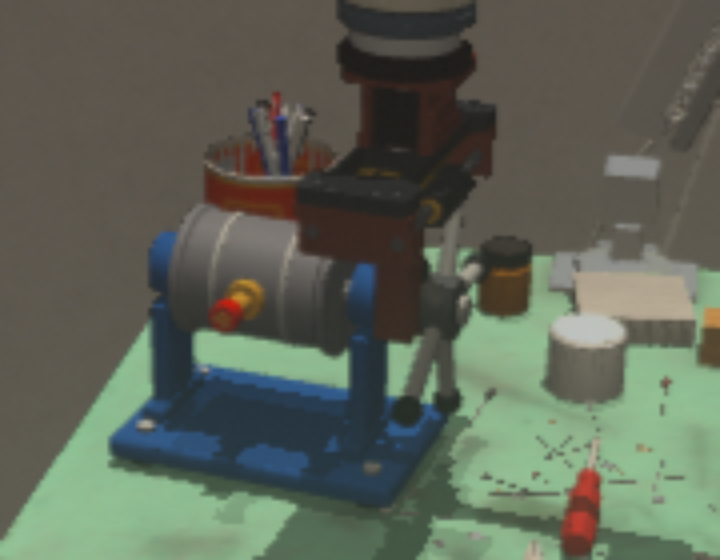

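The fingers are now beside arm C (crop 400,335), with the body clear of star and barrel. Pushing.

```bash
python3 - <<'E'
from bench import *
from h import *
for al in(-52,-40,-28,-14,0,6,18,31):
    l,h=path(al);move_l(top(l,h),.035,Q);s=state();print(al,s["time"],np.round(s["ft_force"],2))
im=get_image("scene");print(angle(cloud(im),masks(im)))
im=get_image("top");print(angle(cloud(im),masks(im)))
im=get_image("scene");cv2.imwrite("pics/i.png",cv2.resize(im["frame"][140:280,180:360],None,fx=4,fy=4))
E
```

```text
-52 16.4917 [0.76 0.42 0.18]
-40 17.1167 [-0.03  3.7   3.04]
-28 17.7417 [1.36 5.24 3.56]
-14 18.45 [1.12 0.23 1.06]
0 19.1583 [ 0.06  0.92 -0.89]
6 19.5667 [0.81 0.09 0.2 ]
18 20.0167 [-0.13  0.68 -0.01]
31 20.5333 [-0.44  0.07  0.15]
[([293.0, 187.0], np.float64(2.6), np.float64(0.0057)), ([284.0, 204.0], np.float64(-45.7), np.float64(0.0015)), ([300.0, 209.0], np.float64(99.4), np.float64(0.0021)), ([281.0, 241.0], np.float64(-117.0), np.float64(0.0016)), ([290.0, 242.0], np.float64(171.3), np.float64(0.0017))]
[]
```

View pics/i.png

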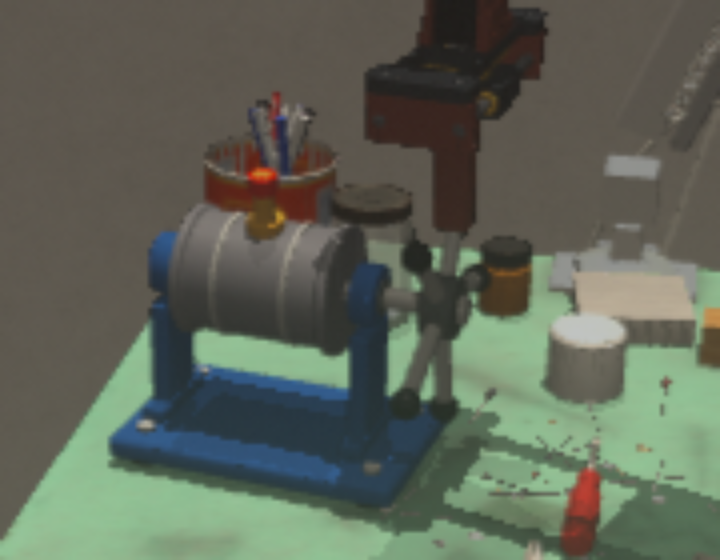

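The stem is almost upright. Arms at -45.7, 99.4, 171.3 and -117 put C at about +26.6°, so the stem is at about -9.3°. My command ran 4.4° ahead of the actual angle, so I'll command 40.5°.

```bash
python3 - <<'E'
from bench import *
from h import *
l,h=path(40.5);move_l(top(l,h),.02,Q);s=state();print(s["time"],np.round(s["ft_force"],2))
im=get_image("scene");print(angle(cloud(im),masks(im)))
move_l(top(l-.012,h),.04);move_l(top(l-.012,.2),.15)
s=state();print(s["time"])
for n in("scene","top"):
    im=get_image(n);P=cloud(im);print(n,angle(P,masks(im)))
    S=P-HUB;r=masks(im)["red"]&(abs(S@A-.119)<.03)&(abs(S@RT)<.05)&(S[...,2]>.05);print("cap",r.sum(),np.nanmedian(S[r]@RT),np.nanmedian(S[r][:,2]))
    cv2.imwrite(f"pics/j{n}.png",im["frame"])
E
```

```text
21.4167 [0.36 1.44 0.  ]
[([295.0, 186.0], np.float64(11.0), np.float64(0.0059)), ([285.0, 199.0], np.float64(-36.7), np.float64(0.0013)), ([280.0, 238.0], np.float64(-107.7), np.float64(0.0015)), ([289.0, 245.0], np.float64(-179.7), np.float64(0.0019))]
23.0667
scene [([296.0, 186.0], np.float64(35.2), np.float64(0.0018)), ([285.0, 199.0], np.float64(-36.9), np.float64(0.0015)), ([280.0, 238.0], np.float64(-108.1), np.float64(0.0016)), ([289.0, 245.0], np.float64(-179.1), np.float64(0.0017))]
cap 23 -0.008097479410205787 0.07672100733619869
top []
cap 0 nan nan
  return np.nanmean(a, axis, out=out, keepdims=keepdims)
```

The arms read 35.2, -36.9, -108.1 and -179.1°, so the stem is within about 1° of vertical. The tool has been lifted clear.

```bash
python3 -c "
from bench import *
hold(0.3);print(job_done())"
```

```text
the job is handed in; nothing more can be done
None
```

I turned the barrel with two pushes on successive star arms and handed the job in: the filler stem points up to within about 1° and the gripper is clear. I did not re-measure the bystanders or get a verdict back; the first push slid over a ball because the fingertips sit 30 mm higher than the reported position, which I corrected for.

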